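# Slide the covered pot into the gated bay of the warming plate and shut the keeper bar

## Robot

A 6-joint arm with a two-finger parallel gripper is mounted at the origin on a cart in front of the work surface, level with it; the furniture and walls round the work are solid. World frame = base frame: x ahead of the robot, y to its left, z up, the work surface at z = 0. Lengths are in m, angles in rad, forces in N, time in s.
With the tool pointing down it reaches from about 0.35 to 0.925 m from the base axis. Payload 6.4 kg.
Tool frame: the origin (TCP) lies at the very end of the fingers, on their centre line; the grasp point (between the pads) lies r.grasp_offset behind it (r.grasp_offset is the distance from the TCP to the grasp point, in m); z points along the fingers, y is the line along which they close (so a half turn about z gives the same grasp; the last joint's range is limited). The gripper opens to 94 mm and grips with 3 to 60 N. Pads are 16 mm wide; open, the fingers measure 119 mm over their backs; the gripper's body (75 mm by 177 mm) begins 78 mm behind the grasp point.
Start: joints at [0.934, 0.245, 1.558, -0, 1.339, -0.174], TCP at [0.29, 0.582, 0.205] pointing down, gripper open.
Joint ranges: [-3.13, 3.13], [-1.02, 2.26], [0.13, 2.54], [-0.95, 4.09], [0.21, 2.88], [-2.74, 2.74]. Speed limits (rad/s): [2.57, 2.57, 3.14, 3.14, 3.14, 3.14].

## Interface

Orientations are given as a unit quaternion [w, x, y, z].
In Python, from rig import r gives the robot as it stands.
- The arm moves only by the tool arm_command, never from a script. Its argument "increments" is a list of rows, each an object of numbers: "dx", "dy", "dz": the shift along the tool's x, y, z in cm; "rx", "ry", "rz": the turn, a rotation vector about the tool's x, y, z in degrees; "gripper": the finger opening in cm, from 0 to 9.4. A call has 1 to 12 rows; each row shifts and turns the commanded pose from where the row before left it, along the tool's axes as they then stand; what a row does not reach is not made up. A row lasts 1/8 s, in which the tool goes at most 62.5 mm and 10.7 degrees, less where a joint would pass 70% of its speed; a pose out of reach is approached as far as the arm can. A call with a gripper value outside its range is refused whole. The fingers move at their own pace and stop on an object; "squeeze" is the grip in N (left out, the last holds). Time passes only in rows, so rows that do not move let the fingers close. It gives the time, the measured TCP pose, the force, the opening and the grip force at its end, in the units of the state.
- r.state(): the state, without advancing time (a new reading comes with each control period).
- r.read_camera(name): name is "side" or "top" or "wrist"; returns a dict with "color" (400x640x3 uint8, red, green, blue), "fx", "fy", "cx", "cy" (pixels), "extrinsics" (4x4, takes a point from camera to world coordinates); the wrist camera has in their place "hand_eye" (4x4, takes a point from camera to tool coordinates, whose origin is the TCP and whose axes are the flange's). Camera axes: x right, y up, looking along -z (the intrinsics and any distortion apply to the point x, -y, -z); pixel columns grow to the right and rows downward; lengths in m; the calibration is good to about 2 mm. A picture is of the moment at which its call begins: read the wrist's pose just before it. There is no depth.
- r.sign_off(): hands the job in; it is judged then, once.
The state is a dict: "t": time; "joint_pos": joint angles; "qd": joint speeds; "joint_torque": joint torques, N m; "position": TCP position; "eef_rot": TCP orientation; "contact_force": force on the tool from outside, world axes, zero at the start; "ft_torque": the same for the moment, N m; "opening": opening from 0.0 (shut) to 1.0 (fully open); "gripper_force": force on a finger pad.
Only numpy, scipy, OpenCV 4.12 (cv2) and the standard library are available. Lean on these libraries where they do the work, as an engineer would, in place of code of your own. Each camera call takes 0.05 s, during which the arm holds its last target. There are 200 camera calls.

## Task

Slide the covered steel pot across the warming plate into the fenced bay at the plate's right-hand end, right home over the ring mark there, keeping it flat on the plate all the way: do not lift or tip it. Then swing the keeper bar fully shut across the bay's mouth into its forked catch, and let go. Leave the petri dish where it stands on the plate.

Things in the scene. Friction and masses are not known exactly. Their poses are not given: they have to be found in the camera images.
- plate: Fixed grey warming plate, top face 16 mm above the worktop. Its frame lies on the worktop: x away from the robot (turned at most 0.15 rad), y to the left; it spans x -165 to +110, y -180 to +180 mm. Three thin dark rings, 104 mm across, mark the stations: bay (x 0, y -105 mm), rear left (+15, +115), front left (-105, +115). Fenced bay at its right; dial at front right
- bay (a point): Centre of the bay's ring mark, on the plate's top face; axes as the plate's. Seen from here, side fences have their inner faces at x = -56 and +56 mm and the end fence at y = -54 mm; all stand 24 mm above the plate. Open to the left (+y), where the side fences flare outward from y = +48 to +75 mm, reaching x = +-70 mm
- pot: Loose round covered steel pot, 96 mm across, lid top 46 mm above its underside, with a round black lid knob in the middle, 24 mm across, from 50 to 76 mm above the underside (narrower neck below). Lid fixed on; 0.25 to 0.5 kg. Origin: centre of the underside. It starts on the rear left or front left ring
- dish: Loose petri dish, 63 mm across, 15 mm high, origin at the centre of its underside; it starts on the left-hand ring that the pot is not on
- keeper (a joint): Angle of the steel keeper bar about its upright hinge, rad: 0 = shut (bar along the plate's -x, its end in the forked catch), up to 1.9 as it opens towards the plate's +y. Starts at 1.55 to 1.75, along the plate's rear edge; shuts anticlockwise seen from above. Bar 10 mm thick, 29 to 39 mm above the plate, 174 mm long. Its stiff hinge stays where it is left (about 1 N at the peg moves it)
- hinge (a point): Point on the keeper's upright hinge axis, at the bar's mid height, 50 mm above the worktop, fixed to the plate at its x = +85, y = -40 mm
- keeper_knob (a point): Top centre of the black round upright peg on the keeper bar: 12 mm across, standing 40 mm above the bar's top, 125 mm from the hinge axis; this point is 95 mm above the worktop
- catch (a point): Top centre of the fixed forked catch for the bar's end, in front of the bay's mouth: 16 x 24 mm, 36 mm high above the plate, 167 mm from the hinge

How it is judged:
By the outcome, as a careful person would: the job done as asked, in the order asked, and still so for the second after the job is handed in, with the robot touching nothing.
It also fails if it takes over 59 s, if anything falls off the work surface, if the arm or the gripper's body presses on something with over 40 N, if the wrist force passes 120 N, or if a joint passes its speed limit or range.

## Working session

There is one attempt and no reset: what is moved stays moved. The work goes in short steps, Python scripts to look and compute and a tool call to move; the robot and the scene stay as the last step left them, time stands still between calls to the robot, and variables do not carry over. Pictures are saved under pics/ and viewed, at most 10 in all, crops included, and the job is handed in when it is done.

Besides the shell and the picture viewer there is one more tool, called after "Call:" by a JSON object that holds its "op" and its "data", one argument or row to a line. arm_command: Moves the arm, as the interface text tells. Its arguments: {"type":"object","properties":{"increments":{"type":"array","items":{"type":"object","properties":{"dx":{"type":"number"},"dy":{"type":"number"},"dz":{"type":"number"},"rx":{"type":"number"},"ry":{"type":"number"},"rz":{"type":"number"},"gripper":{"type":"number"}}}},"squeeze":{"type":"number"}},"required":["increments"]}

```bash
mkdir -p pics; python3 - <<'E'
from rig import r
import cv2,numpy as np
s=r.state();print(s['t'],s['position'],s['eef_rot'],r.grasp_offset,s['contact_force'])
for n in("top","side"):
    c=r.read_camera(n);cv2.imwrite(f"pics/{n}0.png",c["color"][:,:,::-1]);np.savez(f"{n}0.npz",**c)
    print(n,c["fx"],c["fy"],c["cx"],c["cy"],c.keys(),np.round(c["extrinsics"],3).tolist())
E
```

```text
0.0 [0.2898141  0.5811555  0.20436112] [-3.72775631e-04  2.29336131e-01  9.73346826e-01 -8.69678434e-04] 0.0188 [-0.15877101 -0.11068314 -0.33953506]
top 425.4027904477622 425.4027904477622 318.39997248651963 197.75200980540012 dict_keys(['color', 'fx', 'fy', 'cx', 'cy', 'extrinsics']) [[0.021, 0.988, -0.155, 0.411], [-1.0, 0.023, 0.011, -0.008], [0.015, 0.154, 0.988, 0.933], [0.0, 0.0, 0.0, 1.0]]
side 490.15085946583946 490.15085946583946 319.36519480196915 201.49301924841538 dict_keys(['color', 'fx', 'fy', 'cx', 'cy', 'extrinsics']) [[-1.0, 0.023, -0.012, 0.566], [-0.022, -0.52, 0.854, 0.712], [0.013, 0.854, 0.52, 0.531], [0.0, 0.0, 0.0, 1.0]]
```

View pics/top0.png

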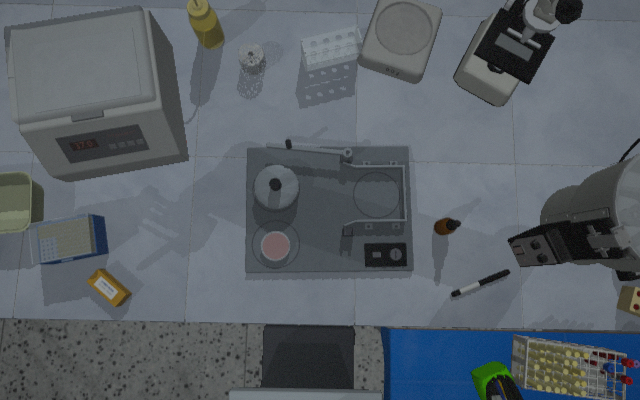

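View pics/side0.png

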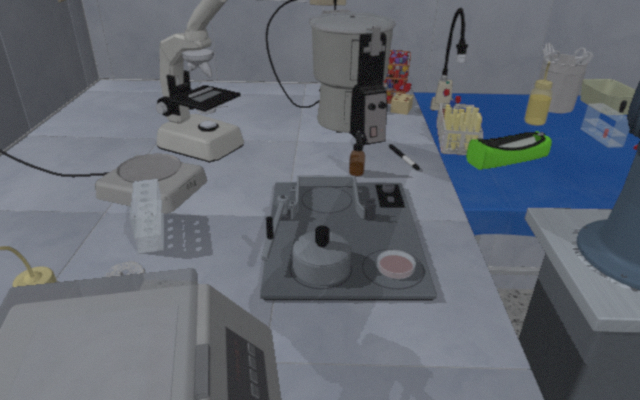

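The top view shows the plate (247–412, 147–272), the pot on the rear left ring (knob ~276,184), the dish on the front left ring (273,246), the peg near (289,143), the hinge (347,154) and the bay ring (376,195). The side view agrees, with the knob at (322,235) and the peg at (269,225). I'll enlarge the top view to get precise pixels.

```bash
cat > h.py <<'E'
import numpy as np,cv2
def load(n): return dict(np.load(n+".npz"))
def pt(c,u,v,z):
    E=c["extrinsics"];d=E[:3,:3]@np.array([(u-c["cx"])/c["fx"],-(v-c["cy"])/c["fy"],-1]);o=E[:3,3]
    return o+d*(z-o[2])/d[2]
def proj(c,p):
    E=c["extrinsics"];q=E[:3,:3].T@(np.array(p)-E[:3,3]);return c["cx"]+c["fx"]*q[0]/-q[2],c["cy"]-c["fy"]*q[1]/-q[2]
def two(c1,uv1,c2,uv2):
    A=[];b=[]
    M=np.zeros((3,3));w=np.zeros(3);os=[]
    for c,(u,v) in((c1,uv1),(c2,uv2)):
        o=c["extrinsics"][:3,3];d=pt(c,u,v,0)-o;d/=np.linalg.norm(d);P=np.eye(3)-np.outer(d,d);M+=P;w+=P@o;os.append((P,o))
    x=np.linalg.solve(M,w);return x,[np.linalg.norm(P@(x-o)) for P,o in os]
def blobs(c,box,th):
    x0,y0,x1,y1=box;g=c["color"][y0:y1,x0:x1].max(2);m=(g<th).astype(np.uint8)
    n,l,s,ce=cv2.connectedComponentsWithStats(m)
    return [(np.round(ce[i]+[x0,y0],1).tolist(),(s[i][:4]+[x0,y0,0,0]).tolist(),int(s[i][4])) for i in range(1,n) if s[i][4]>8]
E
python3 - <<'E'
from h import *
t,s=load("top0"),load("side0")
i=cv2.resize(t["color"][130:280,235:425,::-1],None,fx=4,fy=4,interpolation=cv2.INTER_CUBIC);cv2.imwrite("pics/c1.png",cv2.convertScaleAbs(i,alpha=1.5))
i=cv2.resize(s["color"][170:305,255:440,::-1],None,fx=4,fy=4,interpolation=cv2.INTER_CUBIC);cv2.imwrite("pics/c2.png",cv2.convertScaleAbs(i,alpha=1.5))
for th in(30,45):
  print("top",blobs(t,(235,130,425,280),th));print("side",blobs(s,(255,170,440,305),th))
E
```

```text
top [([387.0, 254.3], [365, 244, 41, 22], 390), ([366.6, 259.9], [365, 256, 5, 10], 18)]
side [([389.5, 197.6], [377, 186, 26, 21], 280), ([269.3, 227.3], [267, 218, 6, 20], 75), ([321.7, 235.8], [316, 227, 12, 19], 194)]
top [([288.0, 144.2], [286, 140, 5, 9], 33), ([275.0, 184.3], [270, 179, 11, 12], 104), ([351.5, 233.0], [350, 230, 3, 6], 10), ([384.2, 254.5], [364, 243, 43, 24], 798)]
side [([389.3, 197.1], [376, 185, 28, 22], 383), ([269.3, 227.7], [267, 217, 6, 22], 112), ([322.0, 235.6], [316, 226, 13, 21], 243)]
```

View pics/c1.png

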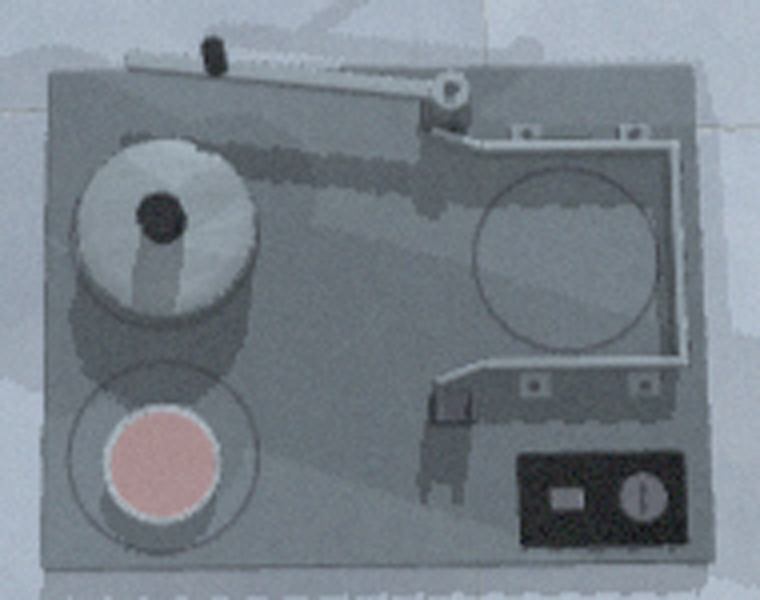

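View pics/c2.png

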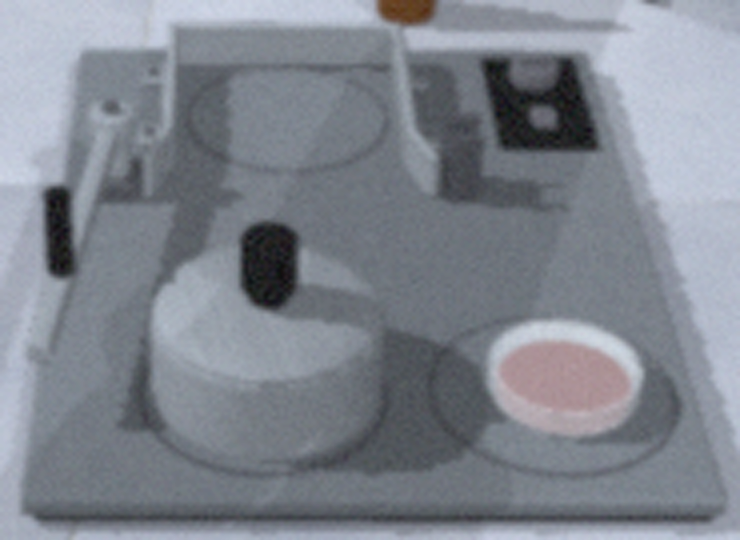

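The crops show the bay ring (crop 566,260), the front left ring (164,456), the plate corners, and the black knob and peg clearly. The keeper lies along the rear edge. Next I fit the plate pose from these.

```bash
python3 - <<'E'
from h import *
t,s=load("top0"),load("side0")
T=lambda x,y:((x+.5)/4-.5+235,(y+.5)/4-.5+130)
S=lambda x,y:((x+.5)/4-.5+255,(y+.5)/4-.5+170)
# plate frame (x,y) : px
loc=np.array([[110,180],[110,-180],[-165,-180],[-165,180],[0,-105],[-105,115]])/1000
def fit(loc,P):
    a=loc-loc.mean(0);b=P-P.mean(0)
    th=np.arctan2((a[:,0]*b[:,1]-a[:,1]*b[:,0]).sum(),(a*b).sum());R=np.array([[np.cos(th),-np.sin(th)],[np.sin(th),np.cos(th)]])
    o=P.mean(0)-R@loc.mean(0);return th,R,o,P-(loc@R.T+o)
P=np.array([pt(t,*T(*q),.016)[:2] for q in[(50,72),(695,66),(714,566),(42,568),(566,260),(164,456)]])
th,R,o,res=fit(loc,P);print("top",th,o,np.round(res*1000,1).tolist())
# side: plate corners + ring extreme means
P2=[pt(s,*S(*q),.016)[:2] for q in[(25,511),(80,50),(588,53),(724,511)]]
def ring(q): # l,r,t,b extremes
    return np.mean([pt(s,*S(*a),.016)[:2] for a in q],0)
rb=ring([(190,116),(387,120),(290,67),(288,172)]);rf=ring([(430,382),(681,404),(556,318),(560,475)])
P2=np.array(P2+[rb,rf])
th2,R2,o2,res2=fit(loc,P2);print("side",th2,o2,np.round(res2*1000,1).tolist())
kn=two(t,(275.3,184.3),s,(321.9,235.7));pg=two(t,(288,144.2),s,(269.3,227.5))
print("knob",kn,"peg",pg)
L=lambda p:R.T@(np.array(p)[:2]-o)
print("local knob",L(kn[0]),"peg",L(pg[0]),"hinge top", L(pt(t,*T(451,90),.056)))
h=np.array([.085,-.04]);d=L(pg[0])-h;print("peg r",np.hypot(*d),"keeper angle",np.arctan2(d[1],-d[0]))
print("pegtop",pt(t,*T(211,41),.095), pt(s,*S(57,190),.095))
hr=[pt(c,*q,.016+.063)[:2] for c,q in((t,(275.3,184.3)),(s,(321.9,235.7)))];print(hr)
for n,q in dict(bay=(0,-.105),rl=(.015,.115),hinge=(.085,-.04),catch=(.085-.167,-.04)).items():print(n,R@q+o,R2@q+o2)
print("dish",pt(t,*T(162,463),.031), L(pt(t,*T(162,463),.031)))
w=r=None
E
```

```text
top 0.029547275660176803 [ 0.56077521 -0.0404156 ] [[-2.3, -0.9], [-0.3, 0.4], [-0.2, 1.5], [1.9, -1.3], [0.5, 0.7], [0.4, -0.4]]
side 0.03504213930960914 [ 0.56027031 -0.03373714] [[-3.0, 2.3], [-0.4, 1.7], [0.5, 2.1], [4.5, 2.1], [-0.8, -3.9], [-0.9, -4.3]]
knob (array([0.57055976, 0.07099354, 0.07600916]), [np.float64(0.00024964889700082533), np.float64(0.0002496488970005736)]) peg (array([0.65703416, 0.04791959, 0.07351065]), [np.float64(0.00018100728812388948), np.float64(0.00018100728812385687)])
local knob [0.01307164 0.11107145] peg [0.09882662 0.08545286] hinge top [ 0.08581341 -0.03959971]
peg r 0.1262125028184976 keeper angle 1.6805669897029145
pegtop [0.65974726 0.04809675 0.095     ] [0.6568592  0.04951878 0.095     ]
[array([0.57025433, 0.07069371]), array([0.57028671, 0.07529877])]
bay [ 0.56387722 -0.14536977] [ 0.56394898 -0.13867268]
rl [0.57237122 0.07497735] [0.57123208 0.08171779]
hinge [ 0.64691982 -0.07788699] [ 0.64661953 -0.07073461]
catch [ 0.47999272 -0.08282067] [ 0.47972205 -0.07658545]
dish [0.44845179 0.07063632 0.031     ] [-0.10899358  0.11432181]
```

Call:
{"op": "arm_command", "data": {
  "increments": [
    {"rz":-7},
    {"rz":-7},
    {"rz":-7},
    {"rz":-7.2},
    {"dx":-3,"dy":-5},
    {"dx":-3,"dy":-5},
    {"dx":-3,"dy":-5},
    {"dx":-3,"dy":-5},
    {"dx":-3,"dy":-5},
    {"dx":-3,"dy":-5},
    {"dx":-3,"dy":-5},
    {"dx":-3,"dy":-5}
  ]
}}

```text
invalid input
```

Call:
{"op": "arm_command", "data": {
  "increments": [
    {"dx":-1,"dy":-4},
    {"dx":-1.5,"dy":-4},
    {"dy":-3.8},
    {},
    {}
  ]
}}

```text
invalid input
```

```bash
cat >> h.py <<'E'
from scipy.spatial.transform import Rotation as Ro
def wrist(r,name):
    s=r.state();c=r.read_camera("wrist");T=np.eye(4);w,x,y,z=s["eef_rot"];T[:3,:3]=Ro.from_quat([x,y,z,w]).as_matrix();T[:3,3]=s["position"]
    c["extrinsics"]=T@c["hand_eye"];cv2.imwrite(f"pics/{name}.png",c["color"][:,:,::-1]);np.savez(name+".npz",**c);return s,c,T
E
python3 - <<'E'
from rig import r
from h import *
s,c,T=wrist(r,"w1");print(s["t"],s["position"],np.round(T[:3,:3],3).tolist(),s["contact_force"],[k for k in c],np.round(c["hand_eye"],3).tolist())
E
```

```text
0.1 [0.28984754 0.58119674 0.20447601] [[-0.895, 0.446, -0.001], [0.446, 0.895, -0.001], [0.0, -0.002, -1.0]] [-0.21199087 -0.43022007 -1.27476051] ['color', 'fx', 'fy', 'cx', 'cy', 'hand_eye', 'extrinsics'] [[-0.001, 0.973, 0.231, 0.067], [1.0, 0.001, 0.0, 0.0], [-0.0, 0.231, -0.973, -0.179], [0.0, 0.0, 0.0, 1.0]]
```

View pics/w1.png

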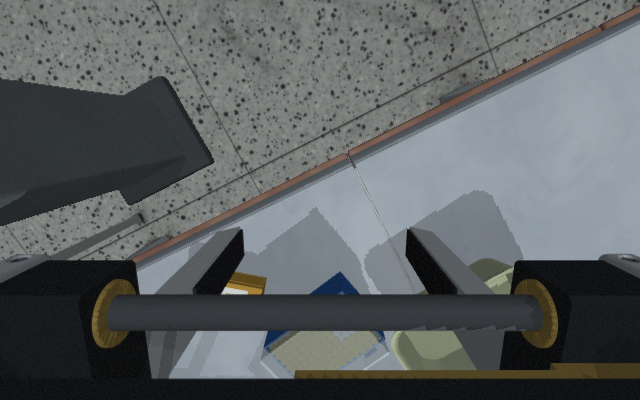

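The wrist picture is still at the start pose, because the moves were refused as invalid. It shows the fingers at the bottom, with image-up along tool +x. I'll retry with complete rows.

Call:
{"op": "arm_command", "data": {
  "increments": [
    {"dx":0,"dy":0,"dz":0,"rx":0,"ry":0,"rz":-7,"gripper":9.4},
    {"dx":0,"dy":0,"dz":0,"rx":0,"ry":0,"rz":-7,"gripper":9.4},
    {"dx":0,"dy":0,"dz":0,"rx":0,"ry":0,"rz":-7,"gripper":9.4},
    {"dx":0,"dy":0,"dz":0,"rx":0,"ry":0,"rz":-7.2,"gripper":9.4}
  ],
  "squeeze": 10
}}

```text
t: 0.65
position: [0.29, 0.5814, 0.205]
eef_rot: [-0.0, -0.017, 1.0, -0.0]
contact_force: [-0.1, -0.2, 0.4]
opening: 1.003
gripper_force: 0.0
```

Call:
{"op": "arm_command", "data": {
  "increments": [
    {"dx":-3,"dy":-5},
    {"dx":-3,"dy":-5},
    {"dx":-3,"dy":-5},
    {"dx":-3,"dy":-5},
    {"dx":-3,"dy":-5},
    {"dx":-3,"dy":-5},
    {"dx":-3,"dy":-5},
    {"dx":-3,"dy":-5},
    {"dx":-1.5,"dy":-5},
    {"dx":-1,"dy":-5},
    {"dx":0,"dy":-2},
    {"dx":0,"dy":0}
  ],
  "squeeze": 10
}}

```text
invalid input
```

```bash
python3 - <<'E'
from rig import r
from h import *
s,c,T=wrist(r,"w2");print(s["t"],s["position"],np.round(T[:3,:3],3).tolist(),s["contact_force"],[round(float(q),3) for q in s["joint_pos"]])
E
```

```text
0.65 [0.28998629 0.58144377 0.20498178] [[-0.999, -0.034, -0.001], [-0.034, 0.999, -0.001], [0.001, -0.001, -1.0]] [-0.14305737 -0.17643406  0.40571412] [0.934, 0.245, 1.558, 0.0, 1.339, -0.67]
```

View pics/w2.png

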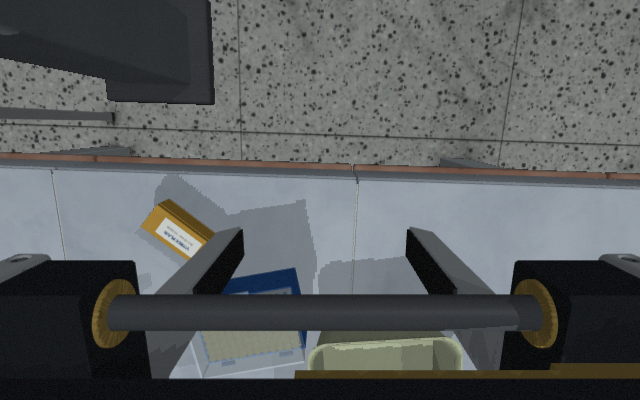

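This picture shows the same place with the tool now turned square to the plate. Rows need all seven fields.

Call:
{"op": "arm_command", "data": {
  "increments": [
    {"dx":-3,"dy":-5,"dz":0,"rx":0,"ry":0,"rz":0,"gripper":9.4},
    {"dx":-3,"dy":-5,"dz":0,"rx":0,"ry":0,"rz":0,"gripper":9.4},
    {"dx":-3,"dy":-5,"dz":0,"rx":0,"ry":0,"rz":0,"gripper":9.4},
    {"dx":-3,"dy":-5,"dz":0,"rx":0,"ry":0,"rz":0,"gripper":9.4},
    {"dx":-3,"dy":-5,"dz":0,"rx":0,"ry":0,"rz":0,"gripper":9.4},
    {"dx":-3,"dy":-5,"dz":0,"rx":0,"ry":0,"rz":0,"gripper":9.4},
    {"dx":-3,"dy":-5,"dz":0,"rx":0,"ry":0,"rz":0,"gripper":9.4},
    {"dx":-2,"dy":-5,"dz":0,"rx":0,"ry":0,"rz":0,"gripper":9.4},
    {"dx":-1.5,"dy":-5,"dz":0,"rx":0,"ry":0,"rz":0,"gripper":9.4},
    {"dx":-1,"dy":-5,"dz":0,"rx":0,"ry":0,"rz":0,"gripper":9.4},
    {"dx":0,"dy":-2,"dz":0,"rx":0,"ry":0,"rz":0,"gripper":9.4},
    {"dx":0,"dy":0,"dz":0,"rx":0,"ry":0,"rz":0,"gripper":9.4}
  ],
  "squeeze": 10
}}

```text
t: 2.2
position: [0.5601, 0.069, 0.2053]
eef_rot: [-0.0, -0.013, 1.0, 0.0]
contact_force: [0.0, 0.1, -0.1]
opening: 1.006
gripper_force: 0.0
```

```bash
python3 - <<'E'
from rig import r
from h import *
s,c,T=wrist(r,"w3");print(s["t"],s["position"],s["contact_force"],[round(float(q),3) for q in s["joint_pos"]])
E
```

```text
2.2 [0.56010483 0.06897405 0.20526213] [ 0.00574494  0.07483547 -0.09936642] [-0.079, 0.046, 1.78, 0.001, 1.316, -1.676]
```

View pics/w3.png

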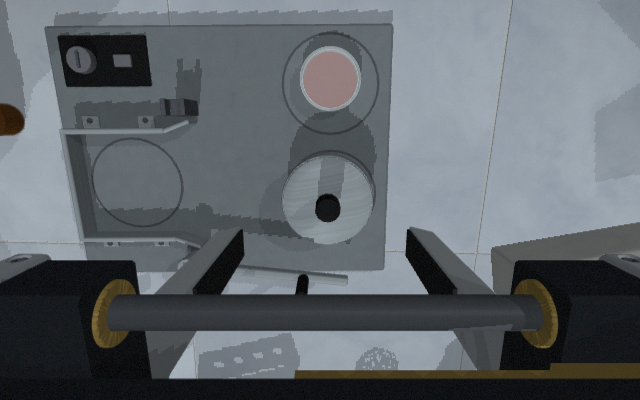

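The wrist view shows the whole plate: knob (328,208), peg (302,285), bay ring centre (137,182), front left ring (331,82). Next is a cross-check against the top-camera fit.

```bash
python3 - <<'E'
from h import *
c=load("w3");t=load("top0");s=load("side0")
b=[q for q in blobs(c,(290,180,370,235),35)+blobs(c,(290,265,320,294),35)];print(b)
kn=b[0][0]
for z in(.079,.092):print("knob",z,pt(c,*kn,z))
print("bay",np.mean([pt(c,*q,.016) for q in((92,182),(183,186),(137,138),(140,227))],0))
print("fl",np.mean([pt(c,*q,.016) for q in((282.5,83),(379,82),(331,31),(331,134))],0))
print("corners",[pt(c,*q,.016).round(4).tolist() for q in((46,27),(393,24),(384,269))])
print("3view",two(c,kn,t,(275.3,184.3)),two(c,kn,s,(321.9,235.7)))
E
```

```text
[([327.2, 207.6], [316, 194, 24, 28], 535), ([301.9, 284.5], [296, 274, 12, 20], 193)]
knob 0.079 [0.57117303 0.07236404 0.079     ]
knob 0.092 [0.56784287 0.07215551 0.092     ]
bay [ 0.56498776 -0.14257518  0.016     ]
fl [0.45105955 0.07353714 0.016     ]
corners [[0.4039, -0.2195, 0.016], [0.392, 0.1353, 0.016], [0.6624, 0.1443, 0.016]]
3view (array([0.57209694, 0.07187439, 0.07272245]), [np.float64(0.0008857758375673272), np.float64(0.0008857758375673862)]) (array([0.57094189, 0.07249969, 0.07725394]), [np.float64(0.0006663845983404032), np.float64(0.0006663845983406645)])
```

Call:
{"op": "arm_command", "data": {
  "increments": [
    {"dx":-1.1,"dy":0.3,"dz":3,"rx":0,"ry":0,"rz":0,"gripper":9.4},
    {"dx":0,"dy":0,"dz":4,"rx":0,"ry":0,"rz":0,"gripper":9.4},
    {"dx":0,"dy":0,"dz":3,"rx":0,"ry":0,"rz":0,"gripper":6},
    {"dx":0,"dy":0,"dz":2.2,"rx":0,"ry":0,"rz":0,"gripper":6},
    {"dx":0,"dy":0,"dz":1.5,"rx":0,"ry":0,"rz":0,"gripper":6},
    {"dx":0,"dy":0,"dz":0,"rx":0,"ry":0,"rz":0,"gripper":4},
    {"dx":0,"dy":0,"dz":0,"rx":0,"ry":0,"rz":0,"gripper":4},
    {"dx":0,"dy":0,"dz":0,"rx":0,"ry":0,"rz":0,"gripper":4}
  ],
  "squeeze": 8
}}

```text
t: 3.25
position: [0.5721, 0.0728, 0.0697]
eef_rot: [0.001, -0.015, 1.0, -0.0]
contact_force: [-0.3, -0.1, 0.0]
opening: 0.433
gripper_force: 0.0
```

Call:
{"op": "arm_command", "data": {
  "increments": [
    {"dx":0,"dy":0,"dz":0,"rx":0,"ry":0,"rz":0,"gripper":2},
    {"dx":0,"dy":0,"dz":0,"rx":0,"ry":0,"rz":0,"gripper":2},
    {"dx":0,"dy":0,"dz":0,"rx":0,"ry":0,"rz":0,"gripper":2},
    {"dx":0,"dy":0,"dz":0,"rx":0,"ry":0,"rz":0,"gripper":2}
  ],
  "squeeze": 8
}}

```text
t: 3.75
position: [0.5716, 0.0722, 0.0688]
eef_rot: [0.0, -0.015, 1.0, -0.0]
contact_force: [-0.2, -2.1, 3.0]
opening: 0.258
gripper_force: 8.0
```

Call:
{"op": "arm_command", "data": {
  "increments": [
    {"dx":0.1,"dy":-0.4,"dz":0,"rx":0,"ry":0,"rz":0,"gripper":2},
    {"dx":0.2,"dy":-0.8,"dz":0,"rx":0,"ry":0,"rz":0,"gripper":2},
    {"dx":0.2,"dy":-1,"dz":0,"rx":0,"ry":0,"rz":0,"gripper":2},
    {"dx":0.2,"dy":-1,"dz":0,"rx":0,"ry":0,"rz":0,"gripper":2},
    {"dx":0.2,"dy":-1,"dz":0,"rx":0,"ry":0,"rz":0,"gripper":2},
    {"dx":0.2,"dy":-1,"dz":0,"rx":0,"ry":0,"rz":0,"gripper":2},
    {"dx":0.2,"dy":-0.8,"dz":0,"rx":0,"ry":0,"rz":0,"gripper":2}
  ],
  "squeeze": 8
}}

```text
t: 4.62
position: [0.5605, 0.0131, 0.069]
eef_rot: [0.001, -0.014, 1.0, 0.001]
contact_force: [1.7, 5.4, 4.1]
opening: 0.253
gripper_force: 8.0
```

Call:
{"op": "arm_command", "data": {
  "increments": [
    {"dx":0,"dy":-1.2,"dz":0,"rx":0,"ry":0,"rz":0,"gripper":2},
    {"dx":0,"dy":-1.2,"dz":0,"rx":0,"ry":0,"rz":0,"gripper":2},
    {"dx":0,"dy":-1.2,"dz":0,"rx":0,"ry":0,"rz":0,"gripper":2},
    {"dx":0,"dy":-1.2,"dz":0,"rx":0,"ry":0,"rz":0,"gripper":2},
    {"dx":0,"dy":-1.2,"dz":0,"rx":0,"ry":0,"rz":0,"gripper":2},
    {"dx":0,"dy":-1.2,"dz":0,"rx":0,"ry":0,"rz":0,"gripper":2},
    {"dx":0,"dy":-1.2,"dz":0,"rx":0,"ry":0,"rz":0,"gripper":2},
    {"dx":0,"dy":-1.2,"dz":0,"rx":0,"ry":0,"rz":0,"gripper":2},
    {"dx":0,"dy":-1.2,"dz":0,"rx":0,"ry":0,"rz":0,"gripper":2},
    {"dx":0,"dy":-1.2,"dz":0,"rx":0,"ry":0,"rz":0,"gripper":2},
    {"dx":0,"dy":-1,"dz":0,"rx":0,"ry":0,"rz":0,"gripper":2},
    {"dx":0,"dy":-0.8,"dz":0,"rx":0,"ry":0,"rz":0,"gripper":2}
  ],
  "squeeze": 8
}}

```text
t: 6.12
position: [0.5641, -0.1241, 0.069]
eef_rot: [-0.0, -0.014, 1.0, 0.002]
contact_force: [-0.5, 8.6, 6.8]
opening: 0.254
gripper_force: 8.0
```

Call:
{"op": "arm_command", "data": {
  "increments": [
    {"dx":0,"dy":-0.6,"dz":0,"rx":0,"ry":0,"rz":0,"gripper":2},
    {"dx":0,"dy":-0.6,"dz":0,"rx":0,"ry":0,"rz":0,"gripper":2},
    {"dx":0,"dy":0,"dz":0,"rx":0,"ry":0,"rz":0,"gripper":2}
  ],
  "squeeze": 8
}}

```text
t: 6.5
position: [0.5645, -0.1368, 0.0688]
eef_rot: [-0.0, -0.014, 1.0, 0.001]
contact_force: [-0.6, 4.6, 5.3]
opening: 0.253
gripper_force: 8.0
```

Call:
{"op": "arm_command", "data": {
  "increments": [
    {"dx":0,"dy":-0.4,"dz":0,"rx":0,"ry":0,"rz":0,"gripper":2},
    {"dx":0,"dy":-0.2,"dz":0,"rx":0,"ry":0,"rz":0,"gripper":2},
    {"dx":0,"dy":0,"dz":0,"rx":0,"ry":0,"rz":0,"gripper":2},
    {"dx":0,"dy":0,"dz":0,"rx":0,"ry":0,"rz":0,"gripper":4.5},
    {"dx":0,"dy":0,"dz":0,"rx":0,"ry":0,"rz":0,"gripper":4.5},
    {"dx":0,"dy":0,"dz":0,"rx":0,"ry":0,"rz":0,"gripper":4.5},
    {"dx":0,"dy":0,"dz":0,"rx":0,"ry":0,"rz":0,"gripper":4.5}
  ],
  "squeeze": 8
}}

```text
t: 7.38
position: [0.5644, -0.1438, 0.0682]
eef_rot: [-0.0, -0.015, 1.0, -0.0]
contact_force: [0.6, -1.2, 0.8]
opening: 0.473
gripper_force: 0.0
```

Call:
{"op": "arm_command", "data": {
  "increments": [
    {"dx":0,"dy":0,"dz":-2,"rx":0,"ry":0,"rz":0,"gripper":4.5},
    {"dx":0,"dy":0,"dz":-3,"rx":0,"ry":0,"rz":0,"gripper":4.5},
    {"dx":0,"dy":0,"dz":-3,"rx":0,"ry":0,"rz":0,"gripper":4.5},
    {"dx":0,"dy":5,"dz":-3,"rx":0,"ry":0,"rz":0,"gripper":4.5},
    {"dx":0,"dy":5,"dz":-2.5,"rx":0,"ry":0,"rz":0,"gripper":4.5},
    {"dx":0,"dy":5,"dz":0,"rx":0,"ry":0,"rz":0,"gripper":4.5},
    {"dx":0,"dy":3,"dz":0,"rx":0,"ry":0,"rz":0,"gripper":4.5},
    {"dx":0,"dy":0,"dz":0,"rx":0,"ry":0,"rz":0,"gripper":4.5}
  ],
  "squeeze": 8
}}

```text
t: 8.38
position: [0.5595, 0.0378, 0.205]
eef_rot: [0.001, -0.016, 1.0, -0.0]
contact_force: [0.0, -0.5, -1.3]
opening: 0.481
gripper_force: 0.0
```

```bash
python3 - <<'E'
from rig import r
from h import *
s,c,T=wrist(r,"w4");print(s["t"],s["position"])
for n in("top","side"):
    k=r.read_camera(n);np.savez(n+"1.npz",**k)
    print(n,blobs(k,(350,150,410,225) if n=="top" else (290,150,370,215),40))
print(blobs(c,(60,80,300,240),35),blobs(c,(250,240,400,294),35))
i=cv2.resize(c["color"][60:310,60:360,::-1],None,fx=2.4,fy=2.4,interpolation=cv2.INTER_CUBIC);cv2.imwrite("pics/c4.png",cv2.convertScaleAbs(i,alpha=1.3))
E
```

```text
8.375 [0.5594874  0.03782459 0.20503585]
top [([379.3, 190.2], [374, 185, 12, 11], 87)]
side [([327.4, 172.9], [323, 166, 10, 16], 136)]
[([138.1, 82.5], [96, 80, 85, 6], 509), ([134.6, 194.6], [117, 182, 36, 27], 742), ([282.4, 235.4], [279, 230, 6, 10], 38)] [([273.9, 269.1], [260, 240, 26, 54], 708), ([374.6, 268.9], [364, 240, 26, 54], 699), ([331.3, 285.0], [327, 276, 10, 18], 166)]
```

View pics/c4.png

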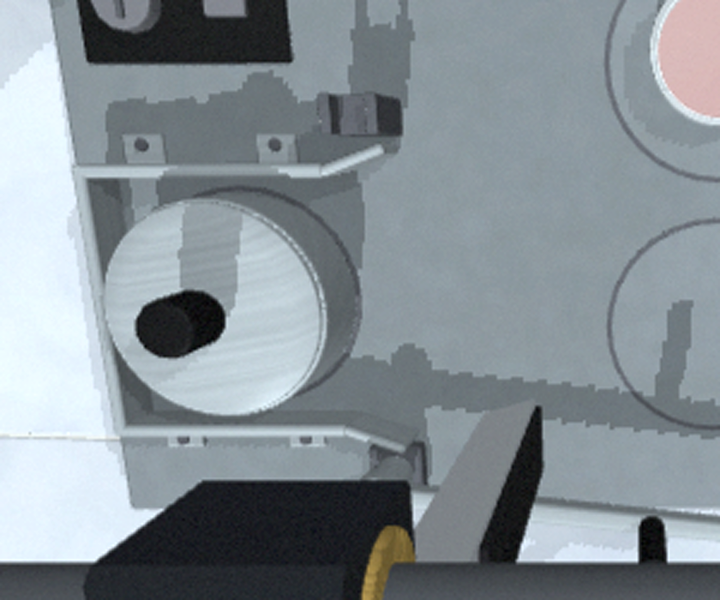

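The crop shows the pot inside the fences with the knob at wrist pixel (~135,195). Next I check its offset from the ring in each camera, and update the peg position.

```bash
python3 - <<'E'
from h import *
t,s=load("top1"),load("side1")
b=np.array([.5640,-.1450]);bs=np.array([.5631,-.1426])
kt=pt(t,379.8,190.3,.078)[:2];ks=pt(s,327.4,173.2,.079)[:2];k2=two(t,(379.7,190.2),s,(327.4,173))
print("top",kt,(kt-b)*1e3,"side",ks,(ks-bs)*1e3,k2)
t0,s0=load("top0"),load("side0")
k0t=pt(t0,275.3,184.3,.078)[:2];k0s=pt(s0,321.9,235.7,.079)[:2];print("moved",kt-k0t,ks-k0s)
c=load("w4");print("wrist knob",pt(c,134.6,194.6,.079),"peg(mid)",pt(load("w3"),301.9,282,.078))
# in-view ring check: pot underside visible edge vs ring rightmost
E
```

```text
top [ 0.56313767 -0.14292853] [-0.8623275   2.07146788] side [ 0.56330479 -0.1358993 ] [0.20478806 6.7007001 ] (array([ 0.56351785, -0.14305727,  0.07569005]), [np.float64(0.00023163274220769155), np.float64(0.00023163274220761143)])
moved [-0.00730312 -0.21371419] [-0.00698192 -0.21119807]
wrist knob [ 0.56376097 -0.14220908  0.079     ] peg(mid) [0.65023106 0.04877563 0.078     ]
```

The pot sits within about 1–2 mm of the ring centre. Next I go to the peg.

Call:
{"op": "arm_command", "data": {
  "increments": [
    {"dx":-3,"dy":0.4,"dz":0,"rx":0,"ry":0,"rz":0,"gripper":4.5},
    {"dx":-3.5,"dy":0.4,"dz":0,"rx":0,"ry":0,"rz":0,"gripper":4.5},
    {"dx":-3.2,"dy":0,"dz":0,"rx":0,"ry":0,"rz":0,"gripper":4.5},
    {"dx":0,"dy":0,"dz":3,"rx":0,"ry":0,"rz":0,"gripper":4.5},
    {"dx":0,"dy":0,"dz":3,"rx":0,"ry":0,"rz":0,"gripper":4.5},
    {"dx":0,"dy":0,"dz":3,"rx":0,"ry":0,"rz":0,"gripper":4.5},
    {"dx":0,"dy":0,"dz":0,"rx":0,"ry":0,"rz":0,"gripper":4.5}
  ],
  "squeeze": 6
}}

```text
t: 9.4
position: [0.6542, 0.0458, 0.1106]
eef_rot: [-0.003, -0.014, 1.0, 0.0]
contact_force: [-0.7, 0.3, 0.2]
opening: 0.483
gripper_force: 0.0
```

```bash
python3 - <<'E'
from rig import r
from h import *
s,c,T=wrist(r,"w5");print(s["t"],s["position"])
k=r.read_camera("side");np.savez("side2.npz",**k);print(blobs(k,(255,210,285,245),40))
print(proj(k,s["position"]),proj(load("side0"),(.657,.048,.095)))
i=k["color"][130:280,190:390,::-1];cv2.imwrite("pics/c5.png",cv2.convertScaleAbs(cv2.resize(i,None,fx=4,fy=4),alpha=1.4))
E
```

```text
9.4 [0.65418531 0.04584303 0.1105925 ]
[([269.3, 227.3], [267, 217, 6, 22], 101)]
(np.float64(270.3933622871339), np.float64(207.79757103701704)) (np.float64(268.89158476414957), np.float64(216.61025988755358))
```

View pics/c5.png

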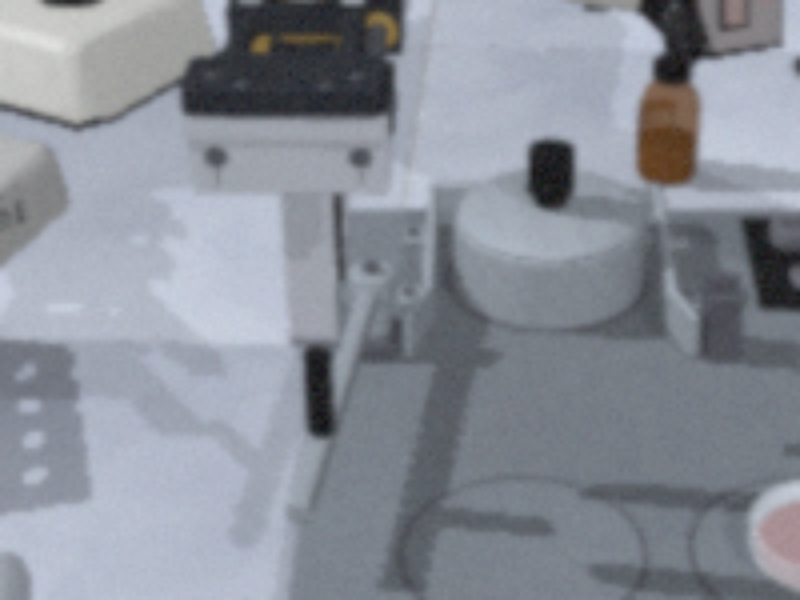

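The side crop shows the finger directly above the peg (peg at 269,227, about 2 mm further +x), and the pot upright in the bay. Descend and grip.

Call:
{"op": "arm_command", "data": {
  "increments": [
    {"dx":-0.25,"dy":0.2,"dz":1,"rx":0,"ry":0,"rz":0,"gripper":4.5},
    {"dx":0,"dy":0,"dz":1.7,"rx":0,"ry":0,"rz":0,"gripper":4.5},
    {"dx":0,"dy":0,"dz":1.7,"rx":0,"ry":0,"rz":0,"gripper":4.5},
    {"dx":0,"dy":0,"dz":0,"rx":0,"ry":0,"rz":0,"gripper":0.8},
    {"dx":0,"dy":0,"dz":0,"rx":0,"ry":0,"rz":0,"gripper":0.8},
    {"dx":0,"dy":0,"dz":0,"rx":0,"ry":0,"rz":0,"gripper":0.8},
    {"dx":0,"dy":0,"dz":0,"rx":0,"ry":0,"rz":0,"gripper":0.8},
    {"dx":0,"dy":0,"dz":0,"rx":0,"ry":0,"rz":0,"gripper":0.8}
  ],
  "squeeze": 8
}}

```text
t: 10.5
position: [0.659, 0.0483, 0.0702]
eef_rot: [0.001, -0.015, 1.0, -0.001]
contact_force: [0.3, -4.8, 2.1]
opening: 0.124
gripper_force: 8.0
```

Call:
{"op": "arm_command", "data": {
  "increments": [
    {"dx":0.87,"dy":0.07,"dz":0,"rx":0,"ry":0,"rz":0,"gripper":0.8},
    {"dx":0.88,"dy":0,"dz":0,"rx":0,"ry":0,"rz":0,"gripper":0.8},
    {"dx":0.87,"dy":-0.06,"dz":0,"rx":0,"ry":0,"rz":0,"gripper":0.8},
    {"dx":0.87,"dy":-0.12,"dz":0,"rx":0,"ry":0,"rz":0,"gripper":0.8},
    {"dx":0.86,"dy":-0.18,"dz":0,"rx":0,"ry":0,"rz":0,"gripper":0.8},
    {"dx":0.84,"dy":-0.24,"dz":0,"rx":0,"ry":0,"rz":0,"gripper":0.8},
    {"dx":0.82,"dy":-0.3,"dz":0,"rx":0,"ry":0,"rz":0,"gripper":0.8},
    {"dx":0.8,"dy":-0.35,"dz":0,"rx":0,"ry":0,"rz":0,"gripper":0.8},
    {"dx":0.77,"dy":-0.41,"dz":0,"rx":0,"ry":0,"rz":0,"gripper":0.8},
    {"dx":0.74,"dy":-0.46,"dz":0,"rx":0,"ry":0,"rz":0,"gripper":0.8},
    {"dx":0.71,"dy":-0.51,"dz":0,"rx":0,"ry":0,"rz":0,"gripper":0.8},
    {"dx":0.67,"dy":-0.56,"dz":0,"rx":0,"ry":0,"rz":0,"gripper":0.8}
  ],
  "squeeze": 8
}}

```text
t: 12.0
position: [0.5651, 0.0134, 0.0705]
eef_rot: [0.004, -0.015, 1.0, -0.002]
contact_force: [10.6, -8.0, -5.1]
opening: 0.125
gripper_force: 8.0
```

Call:
{"op": "arm_command", "data": {
  "increments": [
    {"dx":0.43,"dy":-0.75,"dz":0,"rx":0,"ry":0,"rz":0,"gripper":0.8},
    {"dx":0.59,"dy":-0.65,"dz":0,"rx":0,"ry":0,"rz":0,"gripper":0.8},
    {"dx":0.54,"dy":-0.69,"dz":0,"rx":0,"ry":0,"rz":0,"gripper":0.8},
    {"dx":0.49,"dy":-0.72,"dz":0,"rx":0,"ry":0,"rz":0,"gripper":0.8},
    {"dx":0.44,"dy":-0.76,"dz":0,"rx":0,"ry":0,"rz":0,"gripper":0.8},
    {"dx":0.38,"dy":-0.79,"dz":0,"rx":0,"ry":0,"rz":0,"gripper":0.8},
    {"dx":0.33,"dy":-0.81,"dz":0,"rx":0,"ry":0,"rz":0,"gripper":0.8},
    {"dx":0,"dy":0,"dz":0,"rx":0,"ry":0,"rz":0,"gripper":0.8}
  ],
  "squeeze": 8
}}

```text
t: 13.0
position: [0.5314, -0.0378, 0.0699]
eef_rot: [-0.001, -0.014, 1.0, 0.0]
contact_force: [-1.1, -0.1, 6.5]
opening: 0.128
gripper_force: 8.0
```

Call:
{"op": "arm_command", "data": {
  "increments": [
    {"dx":0.27,"dy":-0.83,"dz":0,"rx":0,"ry":0,"rz":0,"gripper":0.8},
    {"dx":0.21,"dy":-0.85,"dz":0,"rx":0,"ry":0,"rz":0,"gripper":0.8},
    {"dx":0.15,"dy":-0.86,"dz":0,"rx":0,"ry":0,"rz":0,"gripper":0.8},
    {"dx":0.09,"dy":-0.87,"dz":0,"rx":0,"ry":0,"rz":0,"gripper":0.8},
    {"dx":0.03,"dy":-0.6,"dz":0,"rx":0,"ry":0,"rz":0,"gripper":0.8},
    {"dx":0,"dy":-0.3,"dz":0,"rx":0,"ry":0,"rz":0,"gripper":0.8},
    {"dx":0,"dy":0,"dz":0,"rx":0,"ry":0,"rz":0,"gripper":0.8},
    {"dx":0,"dy":0,"dz":0,"rx":0,"ry":0,"rz":0,"gripper":0.8}
  ],
  "squeeze": 8
}}

```text
t: 14.0
position: [0.5249, -0.0805, 0.0696]
eef_rot: [-0.001, -0.015, 1.0, 0.0]
contact_force: [-1.7, -0.3, 5.5]
opening: 0.128
gripper_force: 8.0
```

Call:
{"op": "arm_command", "data": {
  "increments": [
    {"dx":0,"dy":-0.2,"dz":0,"rx":0,"ry":0,"rz":0,"gripper":0.8},
    {"dx":0,"dy":0,"dz":0,"rx":0,"ry":0,"rz":0,"gripper":0.8},
    {"dx":0,"dy":0,"dz":0,"rx":0,"ry":0,"rz":0,"gripper":0.8}
  ],
  "squeeze": 8
}}

```text
t: 14.38
position: [0.5248, -0.0807, 0.0696]
eef_rot: [-0.001, -0.014, 1.0, 0.002]
contact_force: [-1.7, 6.5, 8.4]
opening: 0.127
gripper_force: 8.0
```

Call:
{"op": "arm_command", "data": {
  "increments": [
    {"dx":0,"dy":0,"dz":0,"rx":0,"ry":0,"rz":0,"gripper":2.8},
    {"dx":0,"dy":0,"dz":0,"rx":0,"ry":0,"rz":0,"gripper":2.8},
    {"dx":0,"dy":0,"dz":0,"rx":0,"ry":0,"rz":0,"gripper":2.8},
    {"dx":0,"dy":0,"dz":-1.5,"rx":0,"ry":0,"rz":0,"gripper":2.8},
    {"dx":0,"dy":0,"dz":-3,"rx":0,"ry":0,"rz":0,"gripper":2.8},
    {"dx":0,"dy":0,"dz":-4,"rx":0,"ry":0,"rz":0,"gripper":2.8},
    {"dx":0,"dy":0,"dz":-5,"rx":0,"ry":0,"rz":0,"gripper":2.8},
    {"dx":0,"dy":5,"dz":0,"rx":0,"ry":0,"rz":0,"gripper":2.8},
    {"dx":0,"dy":5,"dz":0,"rx":0,"ry":0,"rz":0,"gripper":2.8},
    {"dx":0,"dy":5,"dz":0,"rx":0,"ry":0,"rz":0,"gripper":2.8},
    {"dx":0,"dy":5,"dz":0,"rx":0,"ry":0,"rz":0,"gripper":2.8},
    {"dx":0,"dy":0,"dz":0,"rx":0,"ry":0,"rz":0,"gripper":2.8}
  ],
  "squeeze": 8
}}

```text
t: 15.88
position: [0.5197, 0.1196, 0.2055]
eef_rot: [0.001, -0.017, 1.0, 0.0]
contact_force: [-0.1, -0.2, 0.3]
opening: 0.299
gripper_force: 0.0
```

```bash
python3 - <<'E'
from rig import r
from h import *
s=r.state();print(s["t"],s["position"],s["contact_force"])
c=r.read_camera("top");k=r.read_camera("side")
print("top",blobs(c,(330,150,410,242),40));print("side",blobs(k,(290,150,375,260),40))
a=two(c,blobs(c,(368,170,395,205),40)[0][0],k,(327.4,172.9));print(a)
f=lambda i,x,y:cv2.resize(i[y:y+110,x:x+130,::-1],(400,338),interpolation=cv2.INTER_CUBIC)
cv2.imwrite("pics/end.png",cv2.convertScaleAbs(np.hstack([f(c["color"],295,135),f(k["color"],265,145)]),alpha=1.4))
E
```

```text
15.875 [0.51968004 0.1196     0.2055285 ] [-0.12887753 -0.21239307  0.32275174]
top [([379.4, 190.2], [374, 185, 12, 11], 82), ([349.3, 209.8], [347, 207, 6, 6], 23)]
side [([327.2, 172.8], [323, 166, 10, 16], 131), ([349.4, 190.3], [347, 181, 6, 19], 93)]
(array([ 0.56346345, -0.14235863,  0.07626914]), [np.float64(0.00016872143238401074), np.float64(0.00016872143238412412)])
```

View pics/end.png

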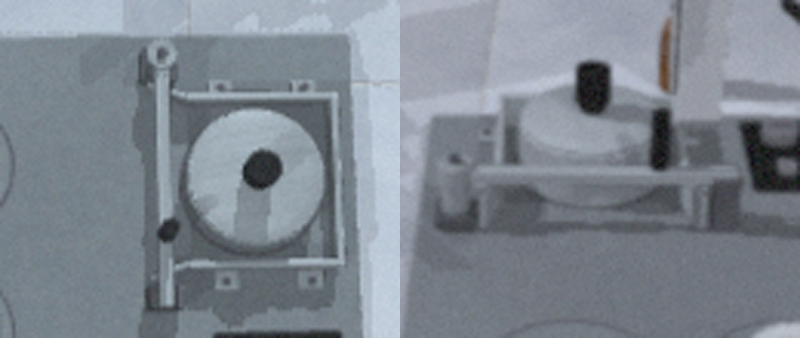

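The final picture shows the bar across the mouth with its end in the catch, and the pot unmoved within the fences (knob 379,190). The stop was felt at the expected peg position, so I'm handing in.

```bash
python3 -c "
from rig import r
print(r.sign_off())"
```

```text
the job is handed in; nothing more can be done
None
```

I slid the pot flat across the plate into the bay, to within about 2 mm of the ring centre, swung the keeper bar to its stop in the forked catch and let go, leaving the dish untouched; the job was handed in at about 16 s, and the sign-off gave no verdict.

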